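# Present the bearing ball at the castor's filling notch

### The job

I am rebuilding this castor swivel: slide the brass flanged sleeve down over the upright kingpin until it sits fully home on the boss, and let go of it. Then lift the red spouted dish straight up off the bench with the steel ball in it and, keeping the dish level and the ball loose in the middle, turn it a quarter turn so that its spout points straight in through the filling notch of the raceway, with the spout's tip over the ball groove (between the raceway's wall and the sleeve) and 3 to 4 cm above the top of the wall. Finish still holding it there, level and steady and touching neither castor nor sleeve, while I grease the race; leave the other things on the bench where they are.

Things in the scene. Friction and masses are not known exactly. Their poses are not given: they have to be found in the camera images.
- castor: Castor swivel, fixed, yaw varies: dark steel plate (118 x 98 mm, top at z = 18 mm) on a 130 x 110 x 12 mm plywood board, bolt heads up to 24 mm. Round steel raceway wall, outer radius 40 mm, 4 mm thick, top at z = 30 mm; central boss, radius 16 mm, top at 36 mm; ball groove between them. Origin: on the kingpin's axis at the board's underside on the bench; z up, +x from the kingpin to the filling notch.
- kingpin_top (a point): Tip of the upright kingpin that stands on the castor's boss: steel, 12 mm in diameter, its last 5 mm tapered to 5 mm; this point is 88 mm above the bench. Same axes as the castor.
- notch (a point): Filling notch, a 20 mm wide gap in the bright raceway wall, with a white paint mark (20 x 14 mm) on the plate just outside it. This point is in its middle, 38 mm from the kingpin's axis, at the height of the wall's top (30 mm above the bench). Same axes as the castor: +x points outwards through the notch.
- sleeve_center (a point): Loose brass sleeve like a spool, upright on the bench: 44 mm high, a flange of 34 mm diameter and 6 mm thickness at each end, waist 29 mm, through bore 16 mm, about 0.16 kg. This point is its centre, half-way up (22 mm); z along the bore. Home on the boss it is 58 mm above the bench and the kingpin stands 8 mm out of the sleeve.
- dish_center (a point): Loose red steel dish, round, 60 mm outside diameter, 26 mm high, upright wall 3 mm thick, about 0.13 kg; best gripped across its outside along its y axis (square to the spout). Its floor is a shallow 5 degree cone, 8 mm above the underside in the middle. This point is on the dish's axis half-way up (13 mm above its underside). z up, +x towards the spout.
- spout_tip (a point): Middle of the spout's outer edge, on its upper face: 44 mm from the dish's axis along the dish's +x, 19 mm above the dish's underside; the spout is 20 mm wide. Same axes as the dish.
- ball_center (a point): Centre of the loose steel ball in the dish, 16 mm in diameter, 17 g; it rolls easily, out of the middle if the dish is jerked or tilted by more than about 6 degrees.
- nut: Bystander: zinc hex nut with a blue insert, 22 mm across, 13.5 mm high, lying flat on the bench. Origin: centre of its underside.
- dust_cap: Bystander: round steel dust cap, 46 mm in diameter, 17 mm high. Origin: centre of its underside.
- wheel: Bystander: castor wheel lying flat, black tyre, orange hub, 100 mm in diameter, 36 mm high. Origin: centre of its underside.
- grease_tub: Bystander: white grease tub with a yellow lid, 72 mm in diameter, 55 mm high. Origin: centre of its underside.
- wrench: Bystander: steel open-ended wrench lying flat, 170 mm long. Origin: middle of its underside.
There are look-alikes about, which are no part of the job. Leave any turquoise look-alike of the castor alone. There is more than one size of the part that bears dish_center; the job needs the larger.

How it is judged:
By the outcome, as a careful person would: the job done as asked, in the order asked, and still so for the second after the job is handed in, while the arm keeps its last pose, push and grip.
It also fails if it takes over 66 s, if anything falls off the work surface, if the arm or the gripper's body presses on something with over 40 N, if the wrist force passes 120 N, or if a joint passes its speed limit or range.

### The arm

A 6-joint arm with a two-finger parallel gripper is mounted at the origin on the work surface. World frame = base frame: x ahead of the robot, y to its left, z up, the work surface at z = 0. Lengths are in m, angles in rad, forces in N, time in s.
With the tool pointing down it reaches from about 0.375 to 0.975 m from the base axis. Payload 3.8 kg.
Tool frame: the origin (TCP) lies at the very end of the fingers, on their centre line; the grasp point (between the pads) lies 19 mm behind it; z points along the fingers, y is the direction in which the jaws open and shut (so a half turn about z gives the same grasp; the last joint's range is limited). The gripper opens to 88 mm and grips with 3 to 60 N. Pads are 18 mm wide; open, the fingers measure 123 mm over their backs; the gripper's body (75 mm by 187 mm) begins 45 mm behind the grasp point.
Start: joints at [1.152, 0.264, 1.604, -0, 1.274, -0.037], TCP at [0.251, 0.626, 0.239] pointing down, gripper open.
Joint ranges: [-2.63, 2.63], [-0.94, 2.18], [0.31, 2.57], [-1.31, 4.45], [0, 2.66], [-2.55, 2.55]. Speed limits (rad/s): [2.57, 2.57, 3.14, 3.14, 3.14, 3.14].

### API

Orientations are given as a unit quaternion [x, y, z, w].
In Python, from workcell import robot gives the robot as it stands. The module is installed in compiled form; this text tells all that it offers.
- The arm moves only by the shell command python3 -m inch 'ROWS' [OPENING] [FORCE]. ROWS is JSON, one flat list of numbers, 6 for each row, row after row: the shift along the tool's x, y, z in m, then the turn, a rotation vector about the tool's x, y, z in rad. In form: [tx, ty, tz, ax, ay, az, tx, ty, tz, ax, ay, az, ...]. A call has 1 to 20 rows; each row is the pose to reach, as a shift and turn from the pose commanded when the call began, along the tool's axes at that moment; what a row does not reach only later rows make up. A row lasts 1/8 s, in which the tool goes at most 62.5 mm and 10.7 degrees, less where a joint would pass 70% of its speed; a pose out of reach is approached as far as the arm can. A call with a gripper value outside its range is refused whole. OPENING is the gripper command: -1 is shut, 1 is fully open, values between are in proportion, set as the call begins (- or left out, the last holds). The fingers move at their own pace and stop on an object; FORCE is the grip in N (left out, the last holds). Time passes only in rows, so rows that repeat a pose let the fingers close. It gives the time, the measured TCP pose, the force and the opening at its end, in the units of the state.
- robot.get_obs(): the state, without advancing time (a new reading comes with each control period).
- robot.get_image(name): name is "scene" or "top" or "wrist"; returns a dict with "img" (420x560x3 uint8, blue, green, red), "camera_matrix" (3x3 intrinsics, pixels), "R" (3x3) and "t" (3): a world point X has camera coordinates R X + t; the wrist camera has in their place "hand_eye" (4x4, takes a point from camera to tool coordinates, whose origin is the TCP and whose axes are the flange's). Camera axes: x right, y down, z forward; pixel columns grow to the right and rows downward; lengths in m; the calibration is good to about 2 mm. A picture is of the moment at which its call begins: read the wrist's pose just before it. There is no depth.
- robot.close_job(): hands the job in, once; it reports no verdict.
Trained networks look in the newest picture that a camera, given by its name, has taken for a name from the list of things; names that differ only in an ending like _2 or _b are one class to them, and where a whole thing is asked for, a point or a joint stands for the part that bears it (a point fixed in the world has none). Each returns a list of dicts, best first, with "conf" (0 to 1); they miss things now and then, are a little off and sometimes report something else, mostly with a low value. They report only what shows in the picture. A call takes as long as a camera call. They do not tell look-alikes from the thing itself.
- robot.find_in(thing, camera): "bbox" ([left, top, right, bottom] as shares, 0 to 1, of the picture: columns of its width, rows of its height, round what is visible of it).
- robot.spot_point(thing, camera): "centre" ([column, row] as shares, 0 to 1, of the picture: columns of its width, rows of its height: a listed point, or the origin of a listed thing).
The state is a dict: "time_s": time; "q": joint angles; "dq": joint speeds; "joint_efforts": joint torques, N m; "ee_pos": TCP position; "ee_rot": TCP orientation; "force": force on the tool from outside, world axes, zero at the start; "ft_torque": the same for the moment, N m; "gripper_width": finger opening in m.
Only numpy, scipy, OpenCV 4.12 (cv2) and the standard library are available. Lean on these libraries where they do the work, as an engineer would, in place of code of your own. Each camera call takes 0.05 s, during which the arm holds its last target.

## Working session

There is one attempt and no reset: what is moved stays moved. The work goes in short steps, Python scripts to look and compute and a shell command to move; the robot and the scene stay as the last step left them, time stands still between calls to the robot, and variables do not carry over. Pictures are saved under pics/ and viewed, and the job is handed in when it is done.

```bash
mkdir -p pics; cat > h.py <<'E'
import numpy as np,cv2
from workcell import robot
from scipy.spatial.transform import Rotation as R
def cam(name):
    o=robot.get_obs(); d=robot.get_image(name)
    K=np.array(d["camera_matrix"])
    if name=="wrist":
        T=np.eye(4);T[:3,:3]=R.from_quat(o["ee_rot"]).as_matrix();T[:3,3]=o["ee_pos"]
        M=np.linalg.inv(T@np.array(d["hand_eye"]))
        return d["img"],K,M[:3,:3],M[:3,3]
    return d["img"],K,np.array(d["R"]),np.array(d["t"])
def ray(c,px,z):
    _,K,Rm,t=c
    v=Rm.T@np.linalg.solve(K,[px[0],px[1],1]); C=-Rm.T@t
    return C+v*(z-C[2])/v[2]
def proj(c,X):
    _,K,Rm,t=c
    p=K@(Rm@np.array(X)+t); return p[:2]/p[2]
E
python3 - <<'E'
from h import *
o=robot.get_obs();print(o["time_s"],o["ee_pos"],o["ee_rot"],o["gripper_width"])
for n in["top","scene","wrist"]:
    c=cam(n);cv2.imwrite(f"pics/{n}0.png",c[0])
    print(n,(-c[2].T@c[3]).round(3))
    zs=dict(kingpin_top=.088,notch=.03,sleeve_center=.022,dish_center=.013,spout_tip=.019,ball_center=.017,castor=0,nut=0,dust_cap=0,wheel=0,grease_tub=0,wrench=0)
    for k,z in zs.items():
        for r in robot.spot_point(k,n):
            p=np.array(r["centre"])*[560,420]
            print(k,round(r["conf"],2),p.round(1),ray(c,p,z).round(3)[:2])
E
```

```text
0.0 [0.25121058 0.62572493 0.23739732] [ 1.89736195e-01  9.81834460e-01 -1.09921271e-03 -2.46695531e-04] 0.08852433055156793
top [0.223 0.1   1.398]
kingpin_top 0.96 [234.5 290.5] [0.311 0.198]
kingpin_top 0.81 [371.9 181.9] [ 0.573 -0.177]
kingpin_top 0.51 [272.1 150.8] [0.676 0.081]
notch 0.84 [356.2 182.7] [ 0.589 -0.146]
notch 0.71 [222.8 294.5] [0.307 0.234]
sleeve_center 0.43 [261.6 236.8] [0.456 0.124]
sleeve_center 0.32 [368.2 184. ] [ 0.585 -0.18 ]
dish_center 0.93 [205.1 189.6] [0.6   0.273]
dish_center 0.53 [220.6 221.9] [0.505 0.234]
spout_tip 0.65 [202.1 172.5] [0.648 0.279]
spout_tip 0.49 [227.9 228.3] [0.485 0.214]
spout_tip 0.44 [208.7 188.4] [0.601 0.262]
ball_center 0.44 [205.2 192. ] [0.592 0.273]
castor 0.91 [368.8 186.7] [ 0.583 -0.185]
castor 0.75 [240.9 293.4] [0.308 0.188]
nut 0.54 [399.9 233.2] [ 0.446 -0.258]
dust_cap 0.78 [297.8 232. ] [0.467 0.023]
wheel 0.96 [271.1 153.3] [0.699 0.083]
grease_tub 0.78 [146.4 207.9] [0.561 0.44 ]
wrench 0.96 [180.  267.4] [0.389 0.35 ]
scene [1.015 0.197 0.749]
kingpin_top 0.81 [153.7 217.6] [ 0.579 -0.187]
kingpin_top 0.72 [355.7 155.5] [0.301 0.201]
notch 0.62 [182.2 238.7] [ 0.58  -0.135]
notch 0.59 [364.4 173.8] [0.299 0.23 ]
sleeve_center 0.7 [315.1 217. ] [0.452 0.135]
dish_center 0.75 [361.4 247.2] [0.504 0.248]
dish_center 0.73 [366.9 285.8] [0.596 0.269]
spout_tip 0.91 [369.1 305.6] [0.641 0.276]
spout_tip 0.73 [350.8 232. ] [0.473 0.22 ]
ball_center 0.54 [365.7 284.2] [0.595 0.265]
castor 0.73 [165.3 242.3] [ 0.58  -0.183]
castor 0.73 [349.7 180.2] [0.299 0.198]
nut 0.56 [161.2 193. ] [ 0.445 -0.253]
dust_cap 0.8 [272.4 219.3] [0.463 0.037]
wheel 0.57 [266.  313.4] [0.694 0.082]
grease_tub 0.63 [453.1 289.4] [0.557 0.442]
grease_tub 0.52 [158.9 192.7] [ 0.445 -0.259]
wrench 0.97 [408.8 218.7] [0.391 0.347]
wrench 0.31 [270.5 219.5] [0.465 0.033]
wrist [0.18  0.656 0.384]
```

```bash
python3 - <<'E'
import cv2
a=cv2.imread("pics/top0.png");cv2.imwrite("pics/top0c.png",cv2.resize(a[120:330,120:430],None,fx=2.5,fy=2.5,interpolation=2))
a=cv2.imread("pics/scene0.png");cv2.imwrite("pics/scene0c.png",cv2.resize(a[120:350,90:490],None,fx=2,fy=2,interpolation=2))
E
```

```text
(no output)
```

View pics/top0c.png

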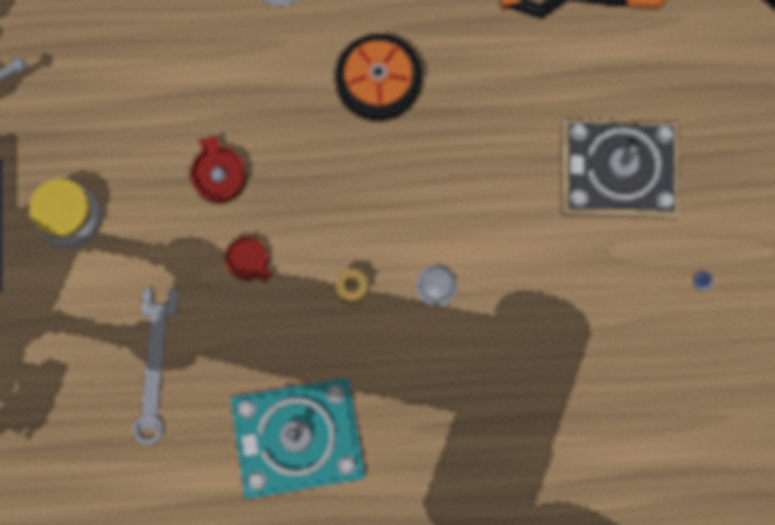

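View pics/scene0c.png

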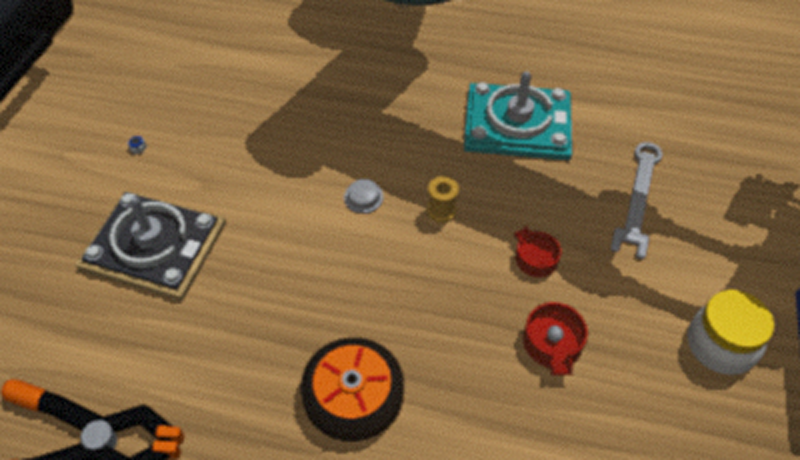

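The images show these candidates:
- **Dish:** the large dish with the ball is at top-camera pixel (207,189). The look-alike is the small dish at (219,223). I choose the large one.
- **Castor:** the dark one is at (370,185) and the turquoise look-alike at (238,294). I choose the dark one.
- **Sleeve:** there is only one brass ring, at (261,235).

Next I'll check these in a close crop and work out the first move.

```bash
cat >> h.py <<'E'
def plan(pos,psi,tilt0=True):
    """tool y at psi deg in world, tool z down; prints shift+rotvec in tool frame"""
    o=robot.get_obs(); A=R.from_quat(o["ee_rot"]); p=np.array(o["ee_pos"])
    y=np.array([np.cos(np.radians(psi)),np.sin(np.radians(psi)),0]); z=np.array([0,0,-1.]);x=np.cross(y,z)
    B=R.from_matrix(np.stack([x,y,z],1))
    s=A.inv().apply(np.array(pos)-p); r=(A.inv()*B).as_rotvec()
    print("shift",s.round(4),"rot",r.round(4)); return s,r
def grid(img,f=1):
    return cv2.resize(img,None,fx=f,fy=f,interpolation=2)
E
python3 - <<'E'
from h import *
d=robot.get_image("wrist");print(np.array(d["hand_eye"]).round(3),np.array(d["camera_matrix"]).round(1))
plan([.455,.132,.17],16)
a=cv2.imread("pics/top0.png");s=cv2.imread("pics/scene0.png")
A=[cv2.resize(i,(380,285),interpolation=2) for i in (a[165:240,170:270],s[215:305,320:440],a[160:215,340:415],s[195:275,120:230])]
cv2.imwrite("pics/crop1.png",np.vstack([np.hstack(A[:2]),np.hstack(A[2:])]))
E
```

```text
[[ 0.001 -0.955 -0.297  0.077]
 [ 1.     0.002 -0.001  0.001]
 [ 0.001 -0.297  0.955 -0.145]
 [ 0.     0.     0.     1.   ]] [[351.9   0.  276.4]
 [  0.  351.9 205.3]
 [  0.    0.    1. ]]
shift [-0.373  -0.383   0.0687] rot [-0.      0.      0.9097]
```

View pics/crop1.png

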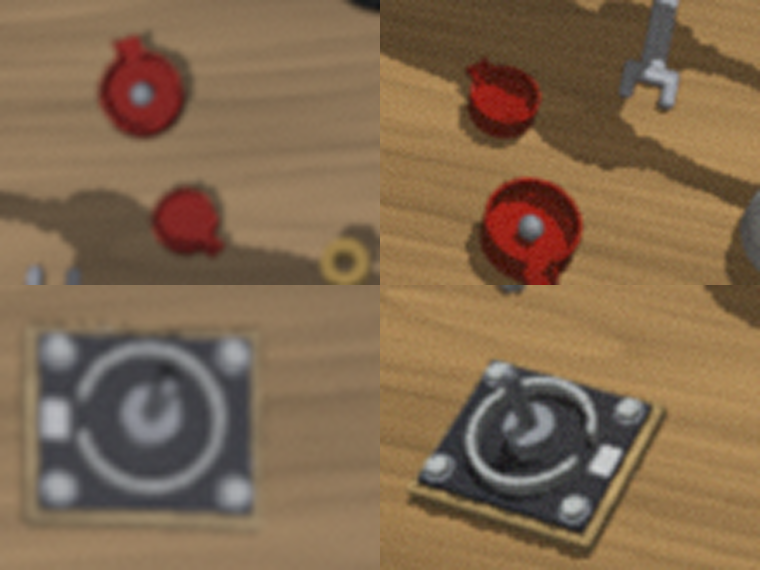

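The crops confirm the choice: the large dish holds the ball with its spout at +x, and the dark castor's white mark is on the +y side. I'm moving to hover above the sleeve.

```bash
python3 -m inch '[-0.01,-0.01,0,0,0,0.02,-0.04,-0.04,0,0,0,0.09,-0.08,-0.08,0.01,0,0,0.2,-0.12,-0.12,0.02,0,0,0.3,-0.16,-0.165,0.03,0,0,0.4,-0.2,-0.205,0.04,0,0,0.5,-0.24,-0.247,0.05,0,0,0.6,-0.28,-0.288,0.055,0,0,0.7,-0.32,-0.329,0.06,0,0,0.8,-0.35,-0.36,0.065,0,0,0.87,-0.368,-0.378,0.0687,0,0,0.9,-0.373,-0.383,0.0687,0,0,0.9097,-0.373,-0.383,0.0687,0,0,0.9097,-0.373,-0.383,0.0687,0,0,0.9097]' 1
python3 - <<'E'
from h import *
c=cam("wrist");cv2.imwrite("pics/w1.png",c[0])
for k in["sleeve_center","dust_cap"]:
  for r in robot.spot_point(k,"wrist"):
    p=np.array(r["centre"])*[560,420];print(k,r["conf"],p,ray(c,p,.022 if k[0]=="s" else 0).round(4))
for r in robot.find_in("sleeve_center","wrist"): print(r, np.array(r["bbox"])*[560,420,560,420])
E
```

```text
time_s: 3.75
ee_pos: [0.4546, 0.1327, 0.1702]
ee_rot: [0.601, 0.799, 0.0, -0.0]
force: [-0.8, -0.2, -0.1]
gripper_width: 0.088
sleeve_center 0.67 [281.68  200.214] [0.4621 0.1254 0.022 ]
dust_cap 0.65 [256.424 279.09 ] [0.4631 0.0328 0.    ]
{'bbox': [0.4668, 0.4226, 0.543, 0.5433], 'conf': 0.56} [261.408 177.492 304.08  228.186]
```

View pics/w1.png

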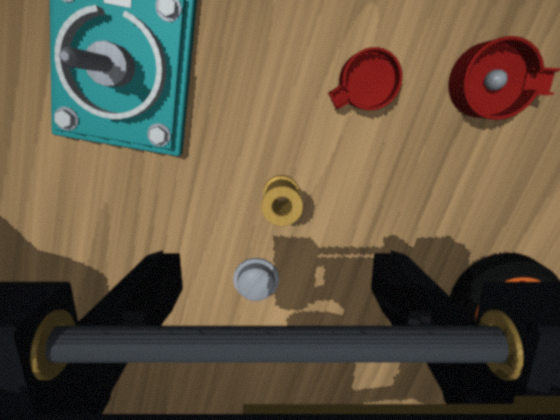

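```bash
cat >> h.py <<'E'
from scipy.optimize import least_squares
def sleeve_fit(c,roi,g0,zc=.022,show=None):
    x0,y0,x1,y1=roi
    hsv=cv2.cvtColor(c[0],cv2.COLOR_BGR2HSV)
    m=cv2.inRange(hsv,(15,110,60),(32,255,255)); M=np.zeros_like(m);M[y0:y1,x0:x1]=m[y0:y1,x0:x1]
    n,l,s,_=cv2.connectedComponentsWithStats(M); i=1+np.argmax(s[1:,4]); b=s[i][:4]; bb=np.array([b[0],b[1],b[0]+b[2]-1,b[1]+b[3]-1],float)
    a=np.linspace(0,2*np.pi,72)
    def f(v):
        P=[]
        for z in(-.022,-.016,.016,.022):
            for t in a: P.append(proj(c,[v[0]+.017*np.cos(t),v[1]+.017*np.sin(t),zc+z]))
        P=np.array(P);return np.r_[P.min(0),P.max(0)]-bb
    r=least_squares(f,g0,x_scale=.01,diff_step=1e-4);print("sleeve",r.x.round(4),"res px",r.fun.round(1),"bbox",bb);return r.x
E
python3 - <<'E'
from h import *
c=cam("wrist")
sleeve_fit(c,(240,160,330,245),[.46,.128])
c=cam("top")
sleeve_fit(c,(245,220,280,250),[.46,.128])
c=cam("scene")
sleeve_fit(c,(295,195,330,235),[.46,.128])
E
```

```text
sleeve [0.4635 0.1278] res px [ 3.5  1.5 -3.5 -1.6] bbox [260. 172. 309. 227.]
sleeve [0.4475 0.1198] res px [-0.5 -4.9  0.5  5. ] bbox [257. 237. 269. 242.]
sleeve [0.4471 0.1272] res px [ 9.3  8.  -8.9 -7.5] bbox [295. 195. 329. 234.]
```

```bash
python3 - <<'E'
from h import *
c=cam("wrist")
im=c[0].copy()
h=cv2.cvtColor(im,cv2.COLOR_BGR2HSV)
m=cv2.inRange(h,(15,160,60),(32,255,255));
a=np.linspace(0,2*np.pi,120)
big=cv2.resize(im[160:245,230:335],None,fx=5,fy=5,interpolation=2)
for z in(0.,.044):
    pts=np.array([proj(c,[.4625+.017*np.cos(t),.1275+.017*np.sin(t),z]) for t in a])
    cv2.polylines(big,[((pts-[230,160]+.5)*5).astype(int)],True,(255,0,0),1)
mm=cv2.cvtColor(cv2.resize(m[160:245,230:335],None,fx=2,fy=2),cv2.COLOR_GRAY2BGR)
cv2.imwrite("pics/s1.png",np.vstack([big,np.hstack([mm,np.zeros((170,525-210,3),np.uint8)])]))
E
```

```text
(no output)
```

View pics/s1.png

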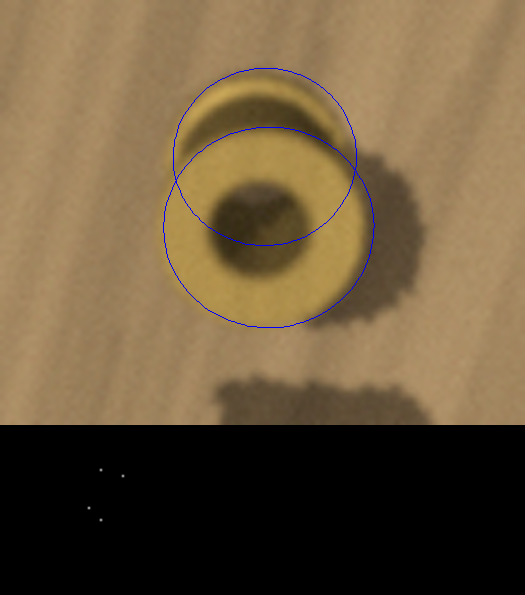

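```bash
python3 - <<'E'
from h import *
plan([.4615,.1263,.004],16)
E
```

```text
shift [-0.0076  0.0047  0.166 ] rot [-0.     -0.      0.0007]
```

```bash
python3 -m inch '[-0.002,0.001,0.01,0,0,0,-0.004,0.003,0.03,0,0,0,-0.0076,0.0047,0.055,0,0,0,-0.0076,0.0047,0.085,0,0,0,-0.0076,0.0047,0.115,0,0,0,-0.0076,0.0047,0.14,0,0,0,-0.0076,0.0047,0.156,0,0,0,-0.0076,0.0047,0.164,0,0,0,-0.0076,0.0047,0.166,0,0,0,-0.0076,0.0047,0.166,0,0,0]' 1
python3 -m inch '[0,0,0,0,0,0,0,0,0,0,0,0,0,0,0,0,0,0,0,0,0,0,0,0,0,0,0,0,0,0,0,0,0,0,0,0]' -0.6 25
```

```text
time_s: 5.4
ee_pos: [0.4622, 0.1261, 0.0046]
ee_rot: [0.602, 0.799, 0.0, 0.0]
force: [-0.8, 0.2, 0.4]
gripper_width: 0.0883
time_s: 6.15
ee_pos: [0.4614, 0.126, 0.004]
ee_rot: [0.602, 0.799, -0.0, -0.0]
force: [0.1, -0.1, -0.5]
gripper_width: 0.0337
```

```bash
python3 - <<'E'
from h import *
c=cam("wrist");cv2.imwrite("pics/w2.png",c[0]);print(robot.get_obs()["gripper_width"])
E
```

```text
0.033628500334267154
```

View pics/w2.png

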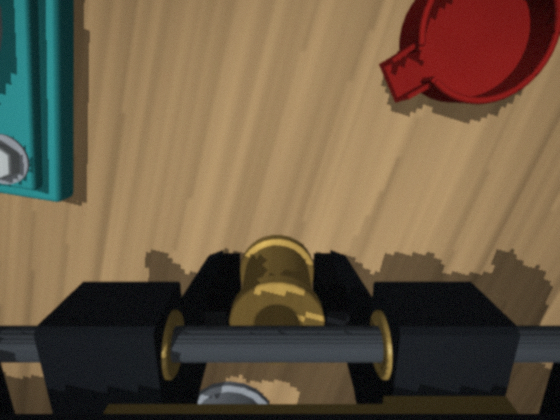

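The picture shows the sleeve held upright between the pads at about (280,290). The opening is 34 mm, so the pads are on the flanges. I'm lifting and moving to a viewing pose next to the castor.

```bash
python3 - <<'E'
from h import *
plan([.594,-.241,.160],16)
E
```

```text
shift [-0.3893  0.0262 -0.156 ] rot [-0.0003  0.      0.0001]
```

```bash
python3 -m inch '[0,0,-0.005,0,0,0,0,0,-0.02,0,0,0,0,0,-0.05,0,0,0,0,0,-0.085,0,0,0,-0.01,0,-0.12,0,0,0,-0.03,0.002,-0.145,0,0,0,-0.06,0.004,-0.155,0,0,0,-0.1,0.007,-0.156,0,0,0,-0.145,0.01,-0.156,0,0,0,-0.19,0.013,-0.156,0,0,0,-0.235,0.016,-0.156,0,0,0,-0.28,0.019,-0.156,0,0,0,-0.32,0.022,-0.156,0,0,0,-0.355,0.024,-0.156,0,0,0,-0.378,0.0255,-0.156,0,0,0,-0.387,0.0262,-0.156,0,0,0,-0.3893,0.0262,-0.156,0,0,0,-0.3893,0.0262,-0.156,0,0,0,-0.3893,0.0262,-0.156,0,0,0]'
python3 - <<'E'
from h import *
c=cam("wrist");cv2.imwrite("pics/w3.png",c[0])
for k,z in[("kingpin_top",.088),("notch",.03),("castor",0),("sleeve_center",.163)]:
  for r in robot.spot_point(k,"wrist"):
    p=np.array(r["centre"])*[560,420];print(k,r["conf"],p,ray(c,p,z).round(4))
E
```

```text
time_s: 8.57
ee_pos: [0.5938, -0.24, 0.16]
ee_rot: [0.601, 0.799, 0.0, -0.0]
force: [-0.7, -0.5, -1.9]
gripper_width: 0.0338
kingpin_top 0.74 [282.8   123.606] [ 0.5809 -0.1794  0.088 ]
notch 0.84 [301.224  70.812] [ 0.5853 -0.1434  0.03  ]
castor 0.95 [281.904 118.314] [ 0.5821 -0.1814  0.    ]
sleeve_center 0.96 [278.376 291.396] [ 0.5976 -0.2472  0.163 ]
```

View pics/w3.png

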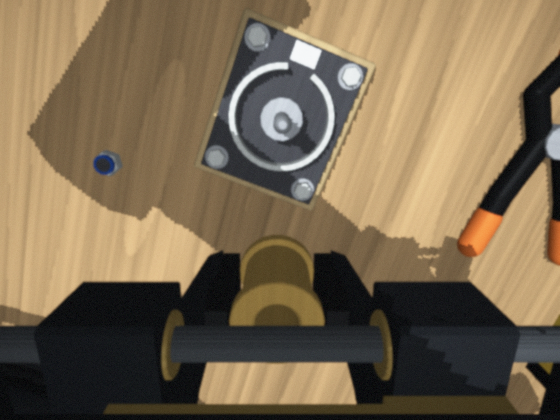

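```bash
python3 - <<'E'
from h import *
im,K,Rm,t=c=cam("wrist")
e=robot.get_obs()["ee_pos"];print(e)
P=(.5812,-.1802)
def ov(off,sc,items,name,x1,y1):
    x0,y0=off
    big=cv2.resize(im[y0:y1,x0:x1],None,fx=sc,fy=sc,interpolation=2)
    a=np.linspace(0,2*np.pi,90)
    for (cx,cy,r,z,col) in items:
        p=np.array([proj(c,[cx+r*np.cos(q),cy+r*np.sin(q),z]) for q in a])
        cv2.polylines(big,[((p-off+.5)*sc).astype(int)],True,col,1)
    cv2.imwrite(name,big)
ov((190,0),4,[(*P,.040,.03,(0,0,255)),(*P,.036,.03,(0,0,255)),(*P,.016,.036,(0,255,0)),(*P,.006,.083,(255,0,0)),(*P,.0025,.088,(0,255,255))],"pics/k1.png",385,150)
ov((190,220),4,[(e[0],e[1],.017,.156,(0,0,255)),(e[0],e[1],.017,.162,(0,0,255)),(e[0],e[1],.017,.2,(0,255,0))],"pics/k2.png",370,360)
print(ray(c,(278.4,291.4),.178))
E
```

```text
[ 0.59407691 -0.24075589  0.1600921 ]
[ 0.59524674 -0.23920613  0.178     ]
```

View pics/k1.png

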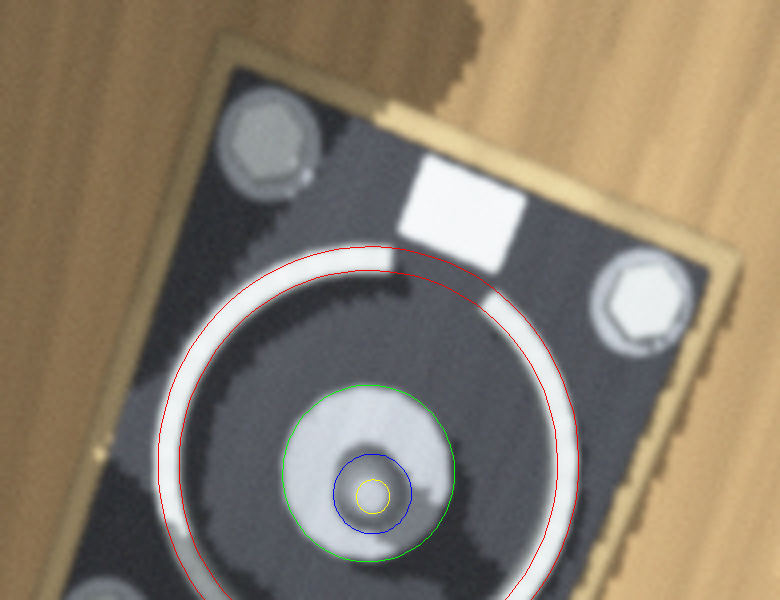

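View pics/k2.png

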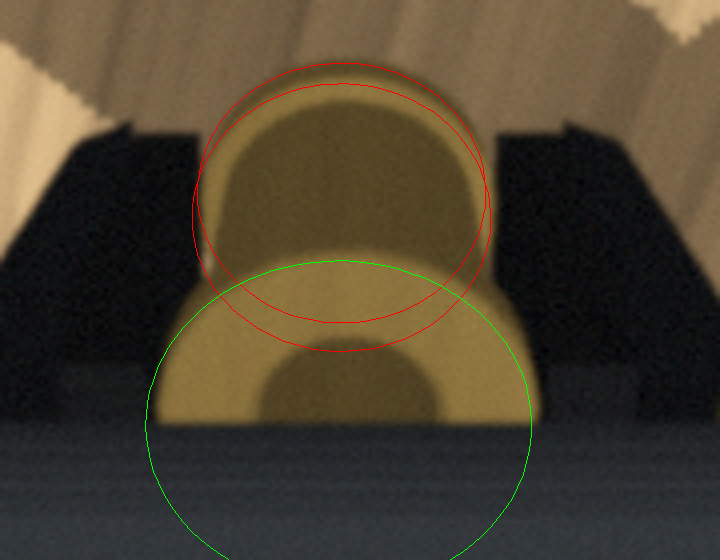

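The overlays fit: the pin is at (0.5812, -0.1802). The sleeve sits about 0.7 mm towards tool +y relative to the camera model, and I correct for that.

```bash
python3 - <<'E'
from h import *
plan([.5805,-.1808,.1],16)
E
```

```text
shift [0.0614 0.0035 0.0601] rot [0.0001 0.     0.0003]
```

```bash
python3 -m inch '[0.006,0,0,0,0,0,0.02,0.001,0,0,0,0,0.037,0.002,0,0,0,0,0.052,0.003,0.005,0,0,0,0.06,0.0035,0.015,0,0,0,0.0614,0.0035,0.03,0,0,0,0.0614,0.0035,0.045,0,0,0,0.0614,0.0035,0.055,0,0,0,0.0614,0.0035,0.06,0,0,0,0.0614,0.0035,0.06,0,0,0,0.0614,0.0035,0.06,0,0,0]'
python3 - <<'E'
from h import *
c=cam("scene");s=cam("top")
A=cv2.resize(c[0][140:280,90:260],(560,460),interpolation=2)
cv2.imwrite("pics/s4.png",A);print(robot.get_obs()["ee_pos"])
w=cam("wrist");cv2.imwrite("pics/w4.png",w[0])
E
```

```text
time_s: 10.25
ee_pos: [0.581, -0.1813, 0.1006]
ee_rot: [0.602, 0.799, 0.0, 0.0]
force: [0.6, 0.1, -1.6]
gripper_width: 0.0336
[ 0.58102904 -0.18130132  0.10073447]
```

View pics/s4.png

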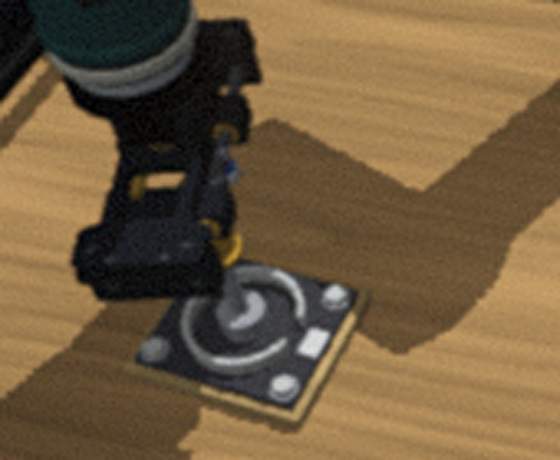

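View pics/w4.png

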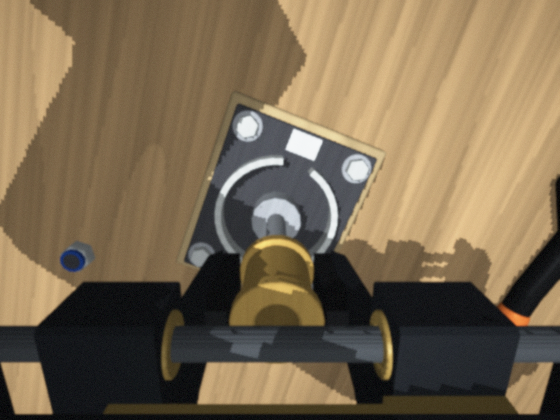

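The pin, at about (277,225), runs up into the middle of the sleeve. I'm going down gently.

```bash
python3 -m inch '[0,0,0.003,0,0,0,0,0,0.008,0,0,0,0,0,0.013,0,0,0,0,0,0.018,0,0,0,0,0,0.022,0,0,0,0,0,0.022,0,0,0]'
```

```text
time_s: 11.15
ee_pos: [0.5801, -0.1809, 0.0774]
ee_rot: [0.602, 0.799, -0.0, -0.001]
force: [-1.1, 0.4, -0.4]
gripper_width: 0.0335
```

```bash
python3 -m inch '[0,0,0.004,0,0,0,0,0,0.01,0,0,0,0,0,0.017,0,0,0,0,0,0.024,0,0,0,0,0,0.03,0,0,0,0,0,0.034,0,0,0,0,0,0.036,0,0,0,0,0,0.036,0,0,0]'
python3 -m inch '[0,0,0.001,0,0,0,0,0,0.002,0,0,0,0,0,0.002,0,0,0]'
```

```text
time_s: 12.15
ee_pos: [0.5805, -0.181, 0.042]
ee_rot: [0.602, 0.799, -0.0, -0.0]
force: [-0.5, -0.4, -2.6]
gripper_width: 0.0336
time_s: 12.52
ee_pos: [0.5805, -0.181, 0.04]
ee_rot: [0.602, 0.799, 0.0, 0.0]
force: [-0.5, 0.3, -2.0]
gripper_width: 0.0333
```

```bash
python3 -m inch '[0,0,0,0,0,0,0,0,0,0,0,0,0,0,0,0,0,0,0,0,0,0,0,0]' 0.2
python3 -m inch '[0,0,-0.005,0,0,0,0,0,-0.02,0,0,0,0,0,-0.045,0,0,0,0,0,-0.075,0,0,0,-0.008,0,-0.1,0,0,0,-0.02,0,-0.115,0,0,0,-0.035,0,-0.12,0,0,0,-0.045,0,-0.12,0,0,0,-0.05,0,-0.12,0,0,0,-0.05,0,-0.12,0,0,0]'
python3 - <<'E'
from h import *
c=cam("wrist");cv2.imwrite("pics/w5.png",c[0])
for k,z in[("kingpin_top",.088),("notch",.03),("sleeve_center",.058)]:
  for r in robot.spot_point(k,"wrist"):
    p=np.array(r["centre"])*[560,420];print(k,r["conf"],p,ray(c,p,z).round(4))
s=cam("scene");cv2.imwrite("pics/s5.png",cv2.resize(s[0][170:280,100:230],None,fx=4,fy=4,interpolation=2))
E
```

```text
time_s: 13.02
ee_pos: [0.5806, -0.1811, 0.0402]
ee_rot: [0.602, 0.799, 0.0, 0.0]
force: [0.1, 0.0, 0.0]
gripper_width: 0.0529
time_s: 14.28
ee_pos: [0.5936, -0.2292, 0.1586]
ee_rot: [0.602, 0.798, -0.0, -0.001]
force: [-0.2, 0.8, 0.4]
gripper_width: 0.0529
kingpin_top 0.89 [279.608 144.312] [ 0.5822 -0.1809  0.088 ]
notch 0.82 [295.904  83.58 ] [ 0.5838 -0.1421  0.03  ]
sleeve_center 0.59 [280.392 136.584] [ 0.5825 -0.1794  0.058 ]
```

View pics/w5.png

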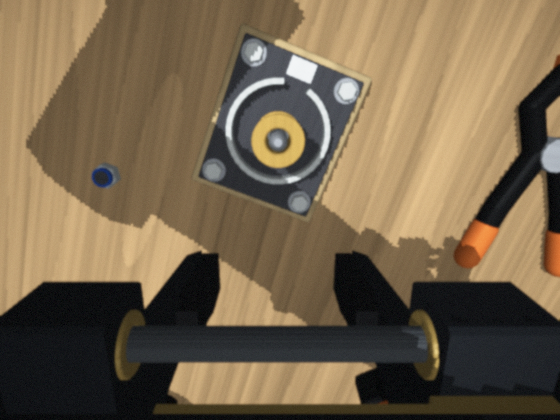

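View pics/s5.png

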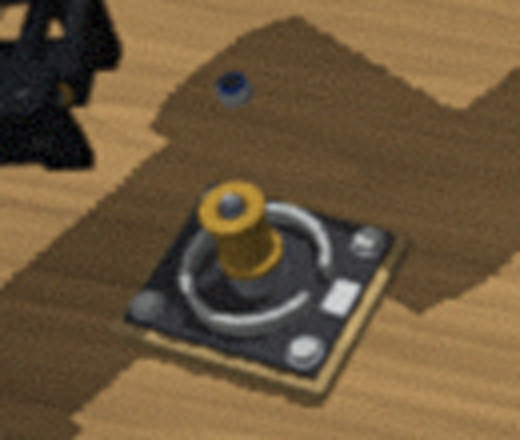

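```bash
python3 - <<'E'
from h import *
im,K,Rm,t=c=cam("wrist")
P=np.array((.5812,-.1802))
g=cv2.cvtColor(im,cv2.COLOR_BGR2GRAY)
m=np.zeros_like(g);m[52:86,284:322]=(g[52:86,284:322]>215)*255
n,l,s,ct=cv2.connectedComponentsWithStats(m);i=1+np.argmax(s[1:,4]);print(s[i],ct[i])
w=ray(c,ct[i],.018);print("mark",w,"r",np.linalg.norm(w[:2]-P),"yaw",np.degrees(np.arctan2(*(w[:2]-P)[::-1])))
(rc)=cv2.minAreaRect(np.argwhere(l==i)[:,::-1].astype(np.float32));print(rc)
for a,b in zip(cv2.boxPoints(rc),np.roll(cv2.boxPoints(rc),-1,0)):
    d=(ray(c,b,.018)-ray(c,a,.018))[:2];print(np.linalg.norm(d).round(4),np.degrees(np.arctan2(d[1],d[0])).round(1))
x0,y0,sc=190,20,4
big=cv2.resize(im[y0:220,x0:385],None,fx=sc*.9,fy=sc*.9,interpolation=2);sc*=.9
yaw=np.radians(91);ux=np.array([np.cos(yaw),np.sin(yaw)]);uy=np.array([-ux[1],ux[0]])
a=np.linspace(0,2*np.pi,90)
def pl(pts,col): cv2.polylines(big,[((np.array([proj(c,p) for p in pts])-[x0,y0]+.5)*sc).astype(int)],True,col,1)
for r,z,col in((.04,.03,(0,0,255)),(.036,.03,(0,0,255)),(.017,.08,(255,0,0)),(.0025,.088,(0,255,255))): pl([[P[0]+r*np.cos(q),P[1]+r*np.sin(q),z] for q in a],col)
for hx,hy,z,col in((.059,.049,.018,(0,255,0)),(.065,.055,.012,(255,255,0))): pl([[*(P+sx*hx*ux+sy*hy*uy),z] for sx,sy in((1,1),(1,-1),(-1,-1),(-1,1))],col)
cv2.imwrite("pics/k5.png",big)
E
```

```text
[286  57  30  26 484] [300.22933884  69.4731405 ]
mark [ 0.58503862 -0.13042044  0.018     ] r 0.04992734597094785 yaw 85.5905105502971
((300.16571044921875, 69.4023666381836), (26.000003814697266, 18.923078536987305), 22.61986541748047)
0.0135 82.5
0.0196 -4.9
0.0136 -96.4
0.0199 174.8
```

View pics/k5.png

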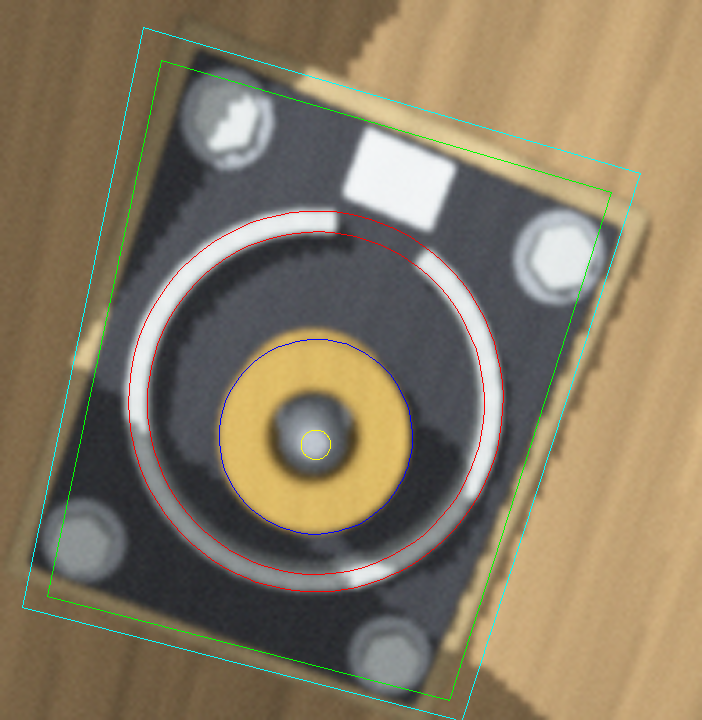

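The sleeve is home: its flange matches the 80 mm height circle and the pin stands out of it. The castor yaw is about 85.4° from the mark. Now I'm going to the dish.

```bash
python3 - <<'E'
from h import *
plan([.615,.272,.17],98)
E
```

```text
shift [ 0.4755  0.1582 -0.0101] rot [-0.0000e+00 -4.0000e-04 -1.4307e+00]
```

```bash
python3 -m inch '[0.008,0.003,-0.001,0,0,-0.03,0.03,0.01,-0.003,0,0,-0.1,0.065,0.022,-0.006,0,0,-0.2,0.105,0.035,-0.01,0,0,-0.32,0.15,0.05,-0.01,0,0,-0.45,0.195,0.065,-0.01,0,0,-0.59,0.24,0.08,-0.01,0,0,-0.73,0.285,0.095,-0.01,0,0,-0.87,0.33,0.11,-0.01,0,0,-1.01,0.375,0.125,-0.01,0,0,-1.14,0.415,0.138,-0.01,0,0,-1.26,0.445,0.148,-0.01,0,0,-1.35,0.465,0.155,-0.01,0,0,-1.41,0.4755,0.1582,-0.01,0,0,-1.4307,0.4755,0.1582,-0.01,0,0,-1.4307,0.4755,0.1582,-0.01,0,0,-1.4307]' 1
python3 - <<'E'
from h import *
c=cam("wrist");cv2.imwrite("pics/w6.png",c[0])
q={}
for k,z in[("dish_center",.013),("spout_tip",.019),("ball_center",.0165)]:
  for r in robot.spot_point(k,"wrist"):
    p=np.array(r["centre"])*[560,420];print(k,r["conf"],p,ray(c,p,z).round(4))
o=robot.get_obs();print(o["ee_pos"],o["q"])
E
```

```text
time_s: 16.58
ee_pos: [0.6153, 0.2706, 0.1699]
ee_rot: [-0.069, 0.998, -0.0, -0.0]
force: [0.3, -0.4, 0.8]
gripper_width: 0.0881
dish_center 0.93 [274.176 168.084] [0.599  0.2671 0.013 ]
spout_tip 0.97 [276.92  217.014] [0.6413 0.2755 0.019 ]
spout_tip 0.74 [230.216   2.52 ] [0.478  0.2172 0.019 ]
ball_center 0.77 [276.528 167.79 ] [0.5978 0.269  0.0165]
[0.61544262 0.27067095 0.17002892] [ 3.77347330e-01  3.06273354e-01  1.67972247e+00 -1.13630506e-04
  1.15567569e+00 -1.33128343e+00]
```

View pics/w6.png

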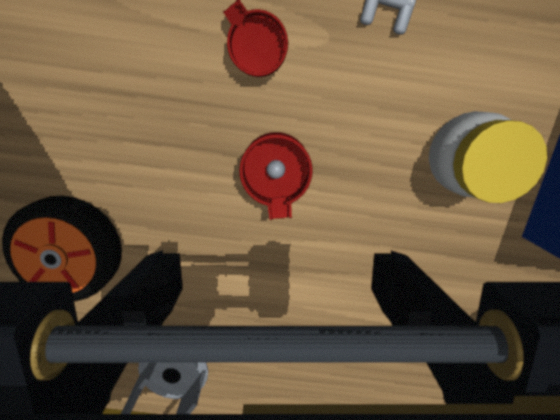

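```bash
python3 - <<'E'
from h import *
im,K,Rm,t=c=cam("wrist")
print("thing",ray(c,(170,370),.02), "wheel edge",ray(c,(122,240),.02))
D=np.array((.5985,.2680));yaw=np.radians(11)
for yawd,nm in((9,"pics/d1.png"),):
    yaw=np.radians(yawd);ux=np.array([np.cos(yaw),np.sin(yaw)]);uy=np.array([-ux[1],ux[0]])
    x0,y0,sc=225,120,6
    big=cv2.resize(im[y0:225,x0:330],None,fx=sc,fy=sc,interpolation=2)
    a=np.linspace(0,2*np.pi,90)
    def pl(pts,col): cv2.polylines(big,[((np.array([proj(c,p) for p in pts])-[x0,y0]+.5)*sc).astype(int)],True,col,1)
    for r,z,col in((.03,.026,(255,255,0)),(.027,.026,(255,255,0)),(.03,.0,(255,0,0))): pl([[D[0]+r*np.cos(q),D[1]+r*np.sin(q),z] for q in a],col)
    pl([[*(D+sx*ux+sy*uy),.019] for sx,sy in((.03,.01),(.044,.01),(.044,-.01),(.03,-.01))],(0,255,0))
    cv2.imwrite(nm,big)
E
```

```text
thing [0.82152097 0.18975559 0.02      ] wheel edge [0.68258501 0.13940928 0.02      ]
```

View pics/d1.png

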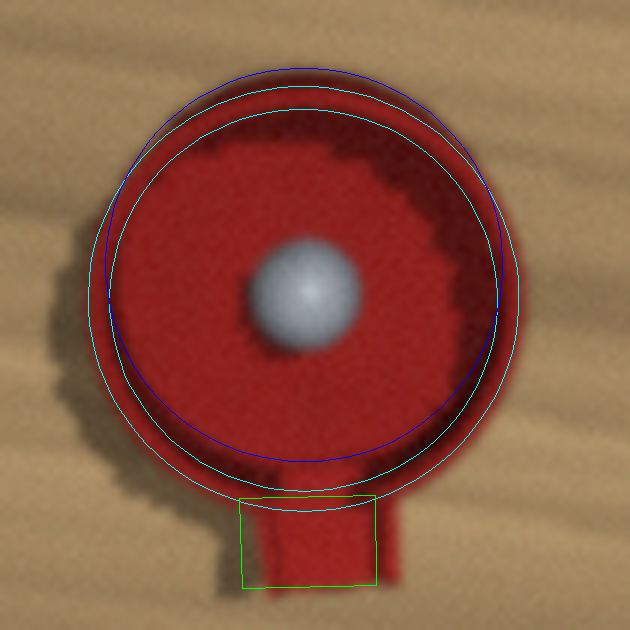

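```bash
python3 - <<'E'
from h import *
im,K,Rm,t=c=cam("wrist")
D=np.array((.5985,.2681))
out=[]
for yawd in (12,14.):
    yaw=np.radians(yawd);ux=np.array([np.cos(yaw),np.sin(yaw)]);uy=np.array([-ux[1],ux[0]])
    x0,y0,sc=240,165,7
    big=cv2.resize(im[y0:225,x0:296],None,fx=sc,fy=sc,interpolation=2)
    a=np.linspace(0,2*np.pi,90)
    def pl(pts,col): cv2.polylines(big,[((np.array([proj(c,p) for p in pts])-[x0,y0]+.5)*sc).astype(int)],True,col,1)
    for r,z,col in((.03,.026,(255,255,0)),): pl([[D[0]+r*np.cos(q),D[1]+r*np.sin(q),z] for q in a],col)
    pl([[*(D+sx*ux+sy*uy),.019] for sx,sy in((.03,.01),(.044,.01),(.044,-.01),(.03,-.01))],(0,255,0))
    out.append(big)
cv2.imwrite("pics/d2.png",np.hstack(out))
E
```

```text
(no output)
```

View pics/d2.png

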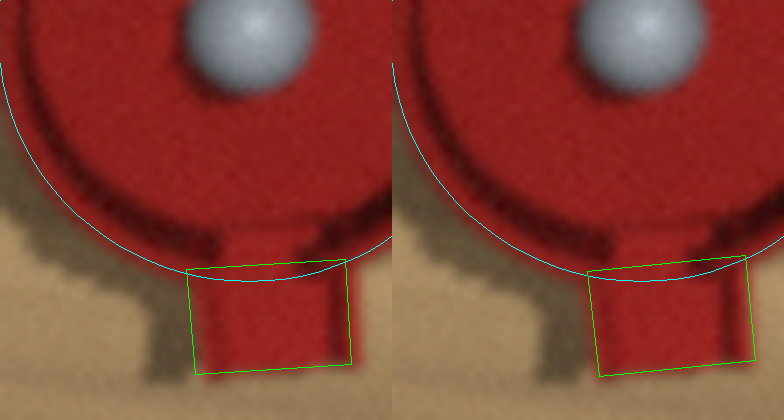

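```bash
python3 - <<'E'
from h import *
plan([.599,.2673,.003],103.5)
E
```

```text
shift [ 0.0167 -0.0013  0.167 ] rot [-0.0001 -0.     -0.0974]
```

```bash
python3 -m inch '[0.003,0,0.005,0,0,-0.02,0.008,-0.001,0.02,0,0,-0.05,0.014,-0.0013,0.045,0,0,-0.08,0.0167,-0.0013,0.075,0,0,-0.0974,0.0167,-0.0013,0.105,0,0,-0.0974,0.0167,-0.0013,0.132,0,0,-0.0974,0.0167,-0.0013,0.15,0,0,-0.0974,0.0167,-0.0013,0.161,0,0,-0.0974,0.0167,-0.0013,0.166,0,0,-0.0974,0.0167,-0.0013,0.167,0,0,-0.0974,0.0167,-0.0013,0.167,0,0,-0.0974]' 1
python3 -m inch '[0,0,0,0,0,0,0,0,0,0,0,0,0,0,0,0,0,0]' 0.44 20
python3 -m inch '[0,0,0,0,0,0,0,0,0,0,0,0,0,0,0,0,0,0]' 0.38 20
python3 - <<'E'
from h import *
c=cam("wrist");cv2.imwrite("pics/w7.png",c[0]);print(robot.get_obs()["ee_pos"])
E
```

```text
time_s: 18.25
ee_pos: [0.5996, 0.2683, 0.0039]
ee_rot: [-0.118, 0.993, 0.0, 0.001]
force: [-0.0, 0.4, 0.5]
gripper_width: 0.0882
time_s: 18.62
ee_pos: [0.599, 0.2681, 0.0033]
ee_rot: [-0.118, 0.993, 0.0, 0.0]
force: [-0.7, 0.8, 0.3]
gripper_width: 0.0636
time_s: 19.0
ee_pos: [0.599, 0.2679, 0.003]
ee_rot: [-0.118, 0.993, -0.0, 0.0]
force: [0.4, -1.0, 0.6]
gripper_width: 0.0606
[0.59896    0.26792343 0.00303746]
```

View pics/w7.png

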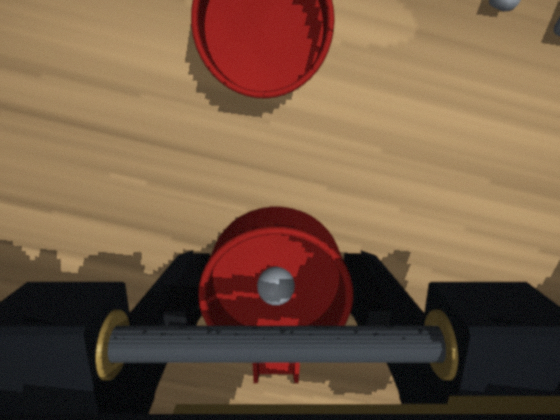

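```bash
python3 -m inch '[0,0,0,0,0,0,0,0,0,0,0,0,0,0,0,0,0,0,0,0,0,0,0,0]' 0.1 20
python3 -m inch '[0,0,-0.001,0,0,0,0,0,-0.004,0,0,0,0,0,-0.009,0,0,0,0,0,-0.015,0,0,0,0,0,-0.021,0,0,0,0,0,-0.026,0,0,0,0,0,-0.029,0,0,0,0,0,-0.03,0,0,0,0,0,-0.03,0,0,0]'
python3 - <<'E'
from h import *
c=cam("wrist");cv2.imwrite("pics/w8.png",c[0])
o=robot.get_obs();print(o["ee_pos"])
for k in("scene",):cv2.imwrite("pics/s8.png",cv2.resize(cam(k)[0][215:335,300:440],None,fx=4,fy=4,interpolation=2))
E
```

```text
time_s: 19.55
ee_pos: [0.599, 0.2679, 0.003]
ee_rot: [-0.118, 0.993, -0.0, 0.0]
force: [0.9, 0.0, 0.2]
gripper_width: 0.0598
time_s: 20.68
ee_pos: [0.5988, 0.268, 0.033]
ee_rot: [-0.118, 0.993, -0.0, -0.0]
force: [0.0, -1.3, -2.2]
gripper_width: 0.0598
[0.59875816 0.26793236 0.03280527]
```

View pics/w8.png

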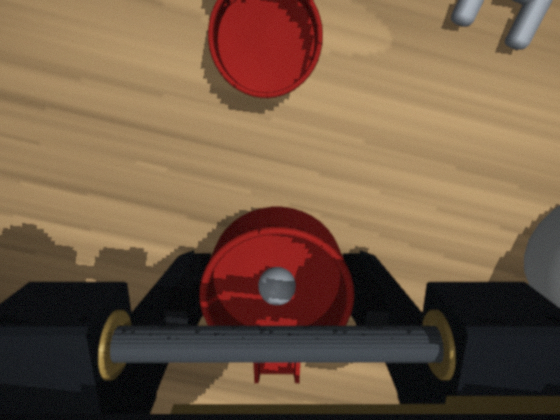

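View pics/s8.png

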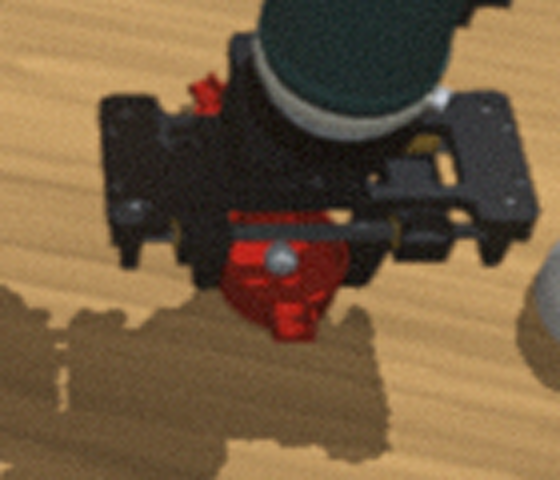

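```bash
python3 - <<'E'
from h import *
s,r=plan([.5925,.079,.10],49.5)
t=np.arange(1,19)/18;f=10*t**3-15*t**4+6*t**5
for q in f: print((q*np.r_[s[:2],r[2]]).round(3).tolist(),end=" ")
E
```

```text
shift [ 0.0503 -0.1822 -0.0672] rot [-3.000e-04 -4.000e-04  9.435e-01]
[0.0, -0.0, 0.001] [0.001, -0.002, 0.011] [0.002, -0.006, 0.033] [0.004, -0.014, 0.072] [0.007, -0.025, 0.127] [0.011, -0.038, 0.198] [0.015, -0.054, 0.282] [0.02, -0.072, 0.374] [0.025, -0.091, 0.472] [0.03, -0.11, 0.569] [0.035, -0.128, 0.662] [0.04, -0.144, 0.745] [0.044, -0.158, 0.816] [0.046, -0.168, 0.871] [0.049, -0.176, 0.91] [0.05, -0.18, 0.933] [0.05, -0.182, 0.942] [0.05, -0.182, 0.943]
```

First the straight lift, then the first half of the carry.

```bash
python3 -m inch '[0,0,-0.001,0,0,0,0,0,-0.004,0,0,0,0,0,-0.01,0,0,0,0,0,-0.018,0,0,0,0,0,-0.028,0,0,0,0,0,-0.038,0,0,0,0,0,-0.048,0,0,0,0,0,-0.056,0,0,0,0,0,-0.062,0,0,0,0,0,-0.066,0,0,0,0,0,-0.067,0,0,0,0,0,-0.067,0,0,0]'
python3 -m inch '[0,0,0,0,0,0.001,0.001,-0.002,0,0,0,0.011,0.002,-0.006,0,0,0,0.033,0.004,-0.014,0,0,0,0.072,0.007,-0.025,0,0,0,0.127,0.011,-0.038,0,0,0,0.198,0.015,-0.054,0,0,0,0.282,0.02,-0.072,0,0,0,0.374,0.025,-0.091,0,0,0,0.472,0.03,-0.11,0,0,0,0.569,0.035,-0.128,0,0,0,0.662,0.04,-0.144,0,0,0,0.745,0.044,-0.158,0,0,0,0.816,0.046,-0.168,0,0,0,0.871,0.049,-0.176,0,0,0,0.91,0.05,-0.18,0,0,0,0.933,0.0503,-0.182,0,0,0,0.942,0.0503,-0.1822,0,0,0,0.9435,0.0503,-0.1822,0,0,0,0.9435]'
python3 - <<'E'
from h import *
c=cam("wrist");cv2.imwrite("pics/w9.png",c[0])
s,r=plan([.5862,-.1102,.10],-4.6)
t=np.arange(1,19)/18;f=10*t**3-15*t**4+6*t**5
for q in f: print((q*np.r_[s[:2],r[2]]).round(3).tolist(),end=" ")
E
```

```text
time_s: 22.28
ee_pos: [0.5987, 0.2679, 0.0998]
ee_rot: [-0.118, 0.993, -0.0, -0.0]
force: [-0.3, -0.5, -1.6]
gripper_width: 0.0598
time_s: 24.65
ee_pos: [0.5927, 0.0794, 0.1]
ee_rot: [0.346, 0.938, 0.0, -0.0]
force: [-0.3, 0.7, -1.8]
gripper_width: 0.0601
shift [-0.1181 -0.1485 -0.    ] rot [ 0.     -0.      0.9446]
[-0.0, -0.0, 0.001] [-0.001, -0.002, 0.011] [-0.004, -0.005, 0.034] [-0.009, -0.011, 0.072] [-0.016, -0.02, 0.127] [-0.025, -0.031, 0.198] [-0.035, -0.044, 0.282] [-0.047, -0.059, 0.375] [-0.059, -0.074, 0.472] [-0.071, -0.09, 0.57] [-0.083, -0.104, 0.663] [-0.093, -0.117, 0.746] [-0.102, -0.128, 0.817] [-0.109, -0.137, 0.872] [-0.114, -0.143, 0.911] [-0.117, -0.147, 0.934] [-0.118, -0.148, 0.943] [-0.118, -0.148, 0.945]
```

View pics/w9.png

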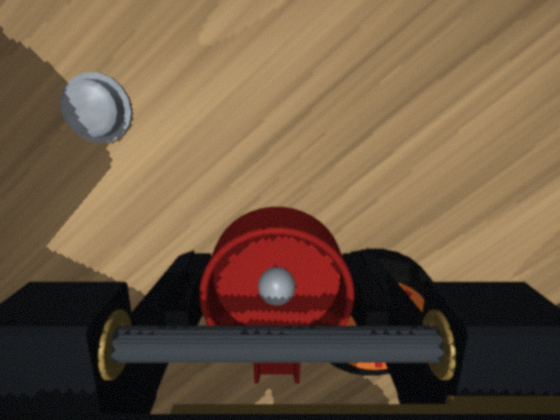

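The ball is still in the middle, at (277,286). Now the second half of the carry.

```bash
python3 -m inch '[0,0,0,0,0,0.001,-0.001,-0.002,0,0,0,0.011,-0.004,-0.005,0,0,0,0.034,-0.009,-0.011,0,0,0,0.072,-0.016,-0.02,0,0,0,0.127,-0.025,-0.031,0,0,0,0.198,-0.035,-0.044,0,0,0,0.282,-0.047,-0.059,0,0,0,0.375,-0.059,-0.074,0,0,0,0.472,-0.071,-0.09,0,0,0,0.57,-0.083,-0.104,0,0,0,0.663,-0.093,-0.117,0,0,0,0.746,-0.102,-0.128,0,0,0,0.817,-0.109,-0.137,0,0,0,0.872,-0.114,-0.143,0,0,0,0.911,-0.117,-0.147,0,0,0,0.934,-0.118,-0.1483,0,0,0,0.943,-0.1181,-0.1485,0,0,0,0.9446,-0.1181,-0.1485,0,0,0,0.9446]'
python3 - <<'E'
from h import *
c=cam("wrist");cv2.imwrite("pics/w10.png",c[0])
s,r=plan([.5862,-.1102,.049],-4.6)
for n in("scene","top"):
    c=cam(n);cv2.imwrite(f"pics/{n}10.png",cv2.resize(c[0][160:270,100:240] if n=="scene" else c[0][140:230,310:430],None,fx=4.5,fy=4.5,interpolation=2))
    for k,z in[("spout_tip",.116),("kingpin_top",.088),("ball_center",.115),("dish_center",.11)]:
      for r in robot.spot_point(k,n):
        p=np.array(r["centre"])*[560,420];print(n,k,r["conf"],p,ray(c,p,z).round(4))
E
```

```text
time_s: 27.08
ee_pos: [0.5861, -0.1102, 0.1]
ee_rot: [0.735, 0.678, 0.0, -0.0]
force: [0.5, -0.2, -1.3]
gripper_width: 0.06
shift [0.     0.0001 0.051 ] rot [-0.0001 -0.0001  0.0001]
scene spout_tip 0.72 [352.016 233.184] [0.5477 0.2194 0.116 ]
scene spout_tip 0.62 [178.416 238.686] [ 0.634  -0.1026  0.116 ]
scene kingpin_top 0.29 [450.688 289.716] [0.6126 0.4092 0.088 ]
scene ball_center 0.39 [183.12  219.786] [ 0.5885 -0.1115  0.115 ]
scene dish_center 0.94 [185.92  221.382] [ 0.5877 -0.107   0.11  ]
scene dish_center 0.73 [359.8   245.994] [0.5697 0.2376 0.11  ]
top spout_tip 0.5 [225.176 230.58 ] [0.4613 0.2131 0.116 ]
top kingpin_top 0.7 [235.704 290.514] [0.311  0.1954 0.088 ]
top ball_center 0.42 [272.496 155.4  ] [0.6536 0.0813 0.115 ]
top dish_center 0.63 [219.072 223.818] [0.4809 0.2285 0.11  ]
```

View pics/w10.png

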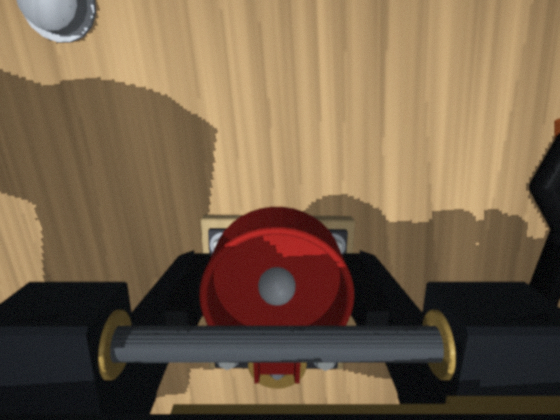

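View pics/scene10.png

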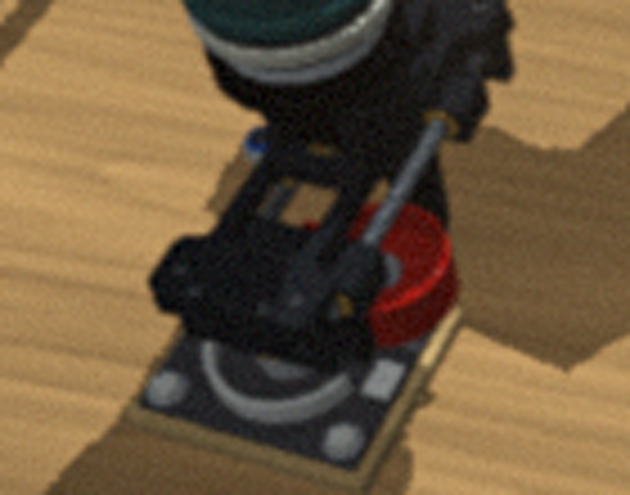

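View pics/top10.png

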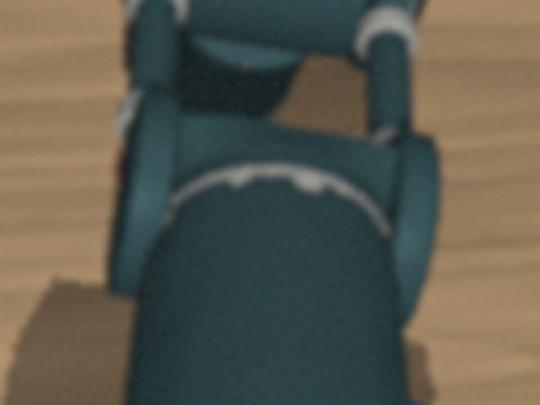

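The board sits square in the image, with its edge at row 217. Sleeve and spout are both centred near column 278, so I lower slowly.

```bash
python3 -m inch '[0,0,0.001,0,0,0,0,0,0.003,0,0,0,0,0,0.007,0,0,0,0,0,0.012,0,0,0,0,0,0.018,0,0,0,0,0,0.025,0,0,0,0,0,0.032,0,0,0,0,0,0.038,0,0,0,0,0,0.043,0,0,0,0,0,0.047,0,0,0,0,0,0.05,0,0,0,0,0,0.051,0,0,0,0,0,0.051,0,0,0,0,0,0.051,0,0,0]'
python3 - <<'E'
from h import *
c=cam("wrist");cv2.imwrite("pics/w11.png",c[0])
s,r=plan([.5862,-.1102,.049],-4.6)
x0,y0,sc=190,190,4
im=c[0];big=cv2.resize(im[y0:400,x0:370],None,fx=3,fy=3,interpolation=2);sc=3
a=np.linspace(0,2*np.pi,90);e=robot.get_obs()["ee_pos"]
def pl(pts,col): cv2.polylines(big,[((np.array([proj(c,p) for p in pts])-[x0,y0]+.5)*sc).astype(int)],True,col,1)
pl([[e[0]+.03*np.cos(q),e[1]+.03*np.sin(q),e[2]+.023] for q in a],(255,255,0))
pl([[e[0]+.03*np.cos(q),e[1]+.03*np.sin(q),e[2]-.003] for q in a],(255,0,0))
yaw=np.radians(-94.6);ux=np.array([np.cos(yaw),np.sin(yaw)]);uy=np.array([-ux[1],ux[0]]);D=np.array(e[:2])
pl([[*(D+sx*ux+sy*uy),e[2]+.016] for sx,sy in((.03,.01),(.044,.01),(.044,-.01),(.03,-.01))],(0,255,0))
P=(.5812,-.1802);pl([[P[0]+.017*np.cos(q),P[1]+.017*np.sin(q),.08] for q in a],(0,255,255))
cv2.imwrite("pics/w11c.png",big)
s=cam("scene");cv2.imwrite("pics/s11.png",cv2.resize(s[0][160:270,100:240],None,fx=4.5,fy=4.5,interpolation=2))
E
```

```text
time_s: 29.38
ee_pos: [0.5862, -0.1106, 0.0492]
ee_rot: [0.735, 0.678, 0.0, 0.0]
force: [-0.7, -0.6, -0.9]
gripper_width: 0.0599
shift [ 0.0004 -0.0001  0.0003] rot [ 0.0005  0.0001 -0.0004]
```

View pics/w11c.png

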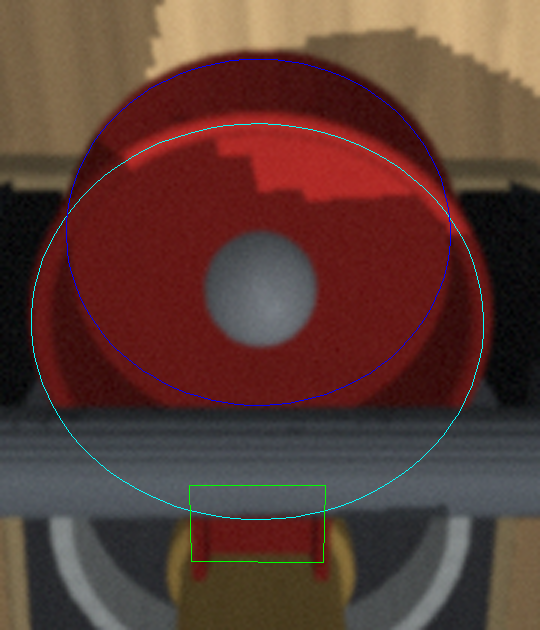

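View pics/s11.png

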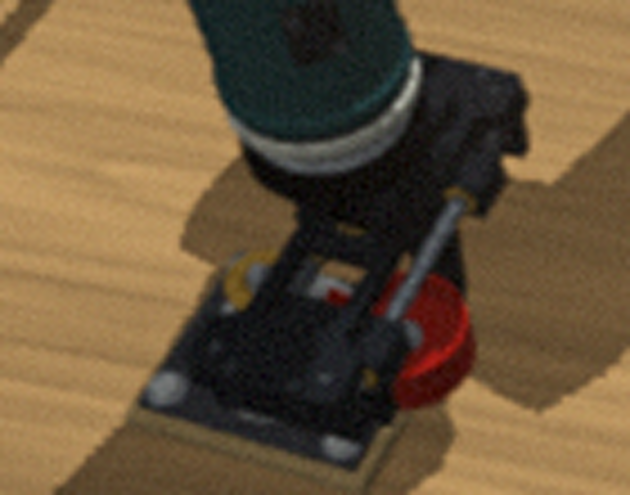

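```bash
python3 -m inch '[0,0,0,0,0,0,0,0,0,0,0,0,0,0,0,0,0,0,0,0,0,0,0,0,0,0,0,0,0,0,0,0,0,0,0,0,0,0,0,0,0,0,0,0,0,0,0,0]'
python3 - <<'E'
from h import *
c=cam("wrist");cv2.imwrite("pics/w12.png",c[0])
o=robot.get_obs();print(o["ee_pos"],np.abs(o["dq"]).max(),o["force"])
for k,z in(("ball_center",.063),("spout_tip",.065),("notch",.03)):
  for r in robot.spot_point(k,"wrist"):
    p=np.array(r["centre"])*[560,420];print(k,r["conf"],p.round(1),ray(c,p,z).round(4))
E
```

```text
time_s: 30.48
ee_pos: [0.5861, -0.1106, 0.049]
ee_rot: [0.735, 0.678, -0.0, -0.0]
force: [-0.5, 0.2, -1.2]
gripper_width: 0.0593
[ 0.58609691 -0.11050546  0.04903205] 0.0007187886268619443 [-0.3614117  -0.47412539 -1.14959483]
spout_tip 0.88 [275.8 373.5] [ 0.5829 -0.1526  0.065 ]
```

View pics/w12.png

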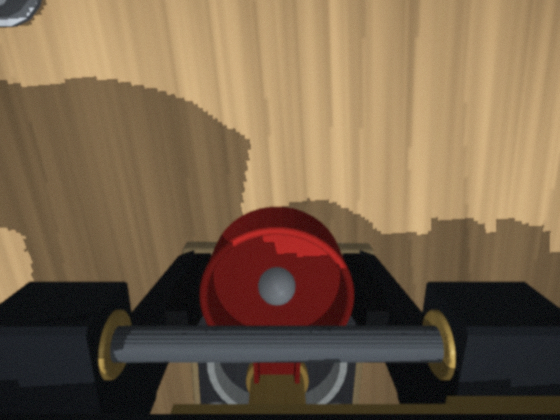

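The ball is centred at (277,286). The spout tip, at (276,374), is about 28 mm from the pin axis and about 35 mm above the wall. The arm is steady, so I'm handing in.

```bash
python3 -c "
from workcell import robot
print(robot.close_job())"
```

```text
the job is handed in; nothing more can be done
None
```

The sleeve is on the kingpin and released. The large dish is held level over the filling notch with the ball loose in the middle, and I handed the job in at about 30.5 s.

- **Sleeve:** it slid down the pin without resistance and I let go at boss height. In the pictures afterwards it stands upright, its top flange fits the 80 mm height, and the pin shows out of it.
- **Dish:** I lifted it straight up, carried it smoothly and turned it about 108° in total. That is a little more than an exact quarter turn, because the spout had to line up with the notch as it actually stood. The network put the spout tip about 28 mm from the pin axis, in the groove between sleeve and wall. By arm pose the tip is about 35 mm above the wall's top.
- **Last checks:** the ball was in the centre, the arm was still, and the wrist force was about 1 N, roughly the dish's weight. The spout lined up with the raceway in the wrist picture.
- **What was less certain:**
  - The wrist camera overlays were consistently 1 mm or so off, which I corrected for.
  - The final height is not confirmed by a second camera, because the arm blocked the top view.
  - In the last picture the network found only the spout tip, so I judged the ball and the notch by eye.

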